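# Dispense a set of test discs onto an agar plate

## Task

Give the open agar plate its set of test discs: take the disc dispenser by its round grip barrel (never lift it by the plunger), lift it over that plate and set it down on its feet so that it stands centred around the plate; do not drop it. Let go, then push its plunger down from above, through the soft first stop, all the way to the firm second stop, let it spring fully back up and leave the dispenser standing over the plate. Do not work the plunger anywhere else, and leave the plate, its lid and the other things on the bench where they are.

Things in the scene. Friction and masses are not known exactly. Their poses are not given: they have to be found in the camera images.
- dispenser: Disc dispenser for 90 mm Petri plates, 0.5 to 0.8 kg, 166 mm tall, upright on four legs. Origin: on its axis, level with the foot soles; z up. Feet 13 mm diameter, centred 62 mm from the axis, at 45, 135, 225, 315 deg from its x; the plate fits between them, 10 mm to spare. Above them a round base plate, 136 mm diameter, z 24-32 mm; six cartridges with cover, 74 mm diameter, to z = 97. Any yaw will do.
- barrel (a point): Mid-height of the dispenser's bare, ribbed aluminium grip barrel, on its axis, 122 mm above its origin. The barrel is 36 mm in diameter, from z = 97 mm (cartridge cover below it) to 140 mm; grip and carry the dispenser here. The plunger stands above it.
- plunger: The dispenser's plunger: rod with a black cap, 30 mm diameter, 9 mm thick. Origin: centre of the cap's flat top, 166 mm above the dispenser's origin when up. Slides down the axis, sprung: 10 mm against 2 to 4 N to the soft first stop (top at 156 mm); yields again above 7 N and goes 5 mm more, 7 to 12 N, to the hard second stop (top at 151 mm). Springs fully back when released.
- plate: The open Petri plate: clear dish, 90 mm diameter, 15 mm high, with a straw-coloured agar layer whose surface is 6 mm above the bench; loose, 60 g. Origin: centre of its underside; z up.
- lid: The plate's clear lid, lying upside down on the bench beyond the plate as seen from the robot, 94 mm diameter, 12 mm high, empty (no agar). Origin: centre of its underside on the bench. Not to be disturbed.
- forceps: Steel forceps lying flat on the bench, 120 mm long along their x, about 20 mm wide, 6 mm high. Origin: centre, on the bench. Not to be disturbed.
- wash_bottle: Squeeze wash bottle, 68 mm diameter, 169 mm tall with its blue cap, bent spout to 213 mm, reaching 55 mm out along its -x. Origin: centre of its underside. Not to be disturbed.
- plate_stack: Banded stack of three closed plates, 94 mm diameter, 54 mm high. Origin: centre of its underside. Not to be disturbed.
There are look-alikes about, which are no part of the job. Leave any blue, green or purple look-alike of the plate alone.

How it is judged:
On the way, in this order (a step that is already met when the one before it is completed fails the run):
1. the dispenser stands on its feet around the open plate, its axis within 10 mm of the plate's, and has been let go (horizontal distance between dispenser and plate below 0.01 m and height (world z) of dispenser below 0.004 m and angle between dispenser's own z axis and vertical below 0.05 rad and contact force between the fingers and dispenser below 0.1 N), for 0.2 s.
2. there, the plunger is pressed past the first stop to the second (at least 13.5 mm of its 15 mm) (horizontal distance between dispenser and plate below 0.01 m and height (world z) of dispenser below 0.004 m and angle between dispenser's own z axis and vertical below 0.05 rad and z of plunger in the frame of dispenser below 0.1525 m), for 0.1 s.
At the end, for the whole second after the job is handed in: The dispenser stands still, untouched and upright (0.05 rad) on its feet around the open plate, axes within 10 mm; its plunger is fully up again (within 1.5 mm); the plate lies flat; plate, lid, forceps, wash bottle and plate stack are within 20 mm of where they began (all of step 1 and z of plunger in the frame of dispenser above 0.1645 m and linear speed of dispenser below 0.01 m/s and height (world z) of plate below 0.004 m and angle between plate's own z axis and vertical below 0.05 rad and distance of each of plate, lid, forceps, wash_bottle, plate_stack from where it was at the start of the episode below 0.02 m).
It fails at once if the plunger is pushed (more than 6 mm) while the dispenser is not standing over the plate (more than 12 mm off centre, or more than 6 mm above the bench) (z of plunger in the frame of dispenser below 0.16 m and (horizontal distance between dispenser and plate above 0.012 m or height (world z) of dispenser above 0.006 m)).
It fails at once if the dispenser is carried by its plunger (fingers on the plunger while it is more than 10 mm off the bench) (contact force between the fingers and plunger above 0.5 N and height (world z) of dispenser above 0.01 m).
It fails at once if the dispenser is dropped: more than 15 mm above the bench with no finger on it (height (world z) of dispenser above 0.015 m and contact force between the fingers and dispenser below 0.05 N).
It fails at once if the plate is pushed more than 20 mm from its place (distance of plate from where it was at the start of the episode above 0.02 m).
It fails at once if the lid, forceps, wash bottle or plate stack is moved more than 20 mm (distance of any of lid, forceps, wash_bottle, plate_stack from where it was at the start of the episode above 0.02 m).
It also fails if it takes over 64 s, if anything falls off the work surface, if the arm or the gripper's body presses on something with over 40 N, if the wrist force passes 120 N, or if a joint passes its speed limit or range.

## Robot

A 6-joint arm with a two-finger parallel gripper is mounted at the origin on the work surface. World frame = base frame: x ahead of the robot, y to its left, z up, the work surface at z = 0. Lengths are in m, angles in rad, forces in N, time in s.
With the tool pointing down it reaches from about 0.325 to 0.9 m from the base axis. Payload 6.1 kg.
Tool frame: the origin (TCP) lies on the centre line of the jaws, within the pads' length; the fingertips stand env.tip_reach ahead of it and the grasp point (between the pads) lies 5 mm behind it (env.tip_reach is the distance from the TCP to the fingertips, in m); z points along the fingers, y is the line along which they close (so a half turn about z gives the same grasp; the last joint's range is limited). The gripper opens to 85 mm and grips with 20 to 120 N. Pads are 22 mm wide; open, the fingers measure 114 mm over their backs; the gripper's body (76 mm by 85 mm) begins 54 mm behind the grasp point. The pads swing forward as they close: fully open they stand 13 mm farther back than shut.
Start: joints at [-0.126, 0.22, 1.526, -0, 1.395, -0.126], TCP at [0.625, -0, 0.245] pointing down, gripper open.
Joint ranges: [-2.98, 2.98], [-0.91, 2.08], [0.09, 2.57], [-1.24, 4.39], [0.2, 2.65], [-2.68, 2.68]. Speed limits (rad/s): [2.57, 2.57, 3.01, 3.14, 3.14, 3.14].

## Interface

Orientations are given as a unit quaternion [w, x, y, z].
In Python, from rig import env gives the robot as it stands.
- The arm moves only by the tool apply_moves, never from a script. Its argument "increments" is a list of rows, each an object of numbers: "x", "y", "z": the shift along the tool's x, y, z in m; "ax", "ay", "az": the turn, a rotation vector about the tool's x, y, z in degrees; "fingers": the finger opening in m, from 0 to 0.0854. A call has 1 to 10 rows; each row shifts and turns the commanded pose from where the row before left it, along the tool's axes as they then stand; what a row does not reach is not made up. A row lasts 1/12 s, in which the tool goes at most 41.7 mm and 7.16 degrees, less where a joint would pass 70% of its speed; a pose out of reach is approached as far as the arm can. A call is refused whole if a number of a shift passes 0.0417 or a number of a turn 7.16, either way. A call with a gripper value outside its range is refused whole. The fingers move at their own pace and stop on an object; the grip force is fixed at half the most. Time passes only in rows, so rows that do not move let the fingers close. It gives the time, the measured TCP pose, the force, the opening and the grip force at its end, in the units of the state.
- env.sense(): the state, without advancing time (a new reading comes with each control period).
- env.read_camera(name): name is "scene" or "side" or "wrist"; returns the picture (400x640x3 uint8, red, green, blue); there is no depth.
- env.camera_params(name): a dict with "K" (3x3 intrinsics, pixels), "k1" (the pictures are not rectified: a ray, as slopes to the right and down, at radius r is drawn at 1 + k1 r^2 times it, then the intrinsics apply), "rvec" (rotation vector, rad) and "tvec" (3), from world to camera coordinates, as OpenCV has them. Camera axes: x right, y down, z forward; pixel columns grow to the right and rows downward; lengths in m; the calibration is good to about 2 mm. A picture is of the moment at which its call begins: read the wrist's pose just before it. camera_params takes no time and is no camera call; for the wrist camera it gives the pose at the moment of the call.
- env.close_job(): hands the job in; it is judged then, once.
The state is a dict: "time": time; "qpos": joint angles; "joint_velocities": joint speeds; "joint_efforts": joint torques, N m; "ee_pos": TCP position; "orientation": TCP orientation; "contact_force": force on the tool from outside, world axes, zero at the start; "ft_torque": the same for the moment, N m; "gripper_width": finger opening in m; "finger_force": force on a finger pad.
Only numpy, scipy, OpenCV 4.12 (cv2) and the standard library are available. Lean on these libraries where they do the work, as an engineer would, in place of code of your own. Each camera call takes 0.05 s, during which the arm holds its last target. There are 200 camera calls.

## Working session

There is one attempt and no reset: what is moved stays moved. The work goes in short steps, Python scripts to look and compute and a tool call to move; the robot and the scene stay as the last step left them, time stands still between calls to the robot, and variables do not carry over. Pictures are saved under pics/ and viewed, at most 10 in all, crops included, and the job is handed in when it is done.

Besides the shell and the picture viewer there is one more tool, called after "Request:" by a JSON object that holds its "api" and its "payload". apply_moves: Moves the arm, as the interface text tells. Its arguments: {"type":"object","properties":{"increments":{"type":"array"}},"required":["increments"]}

```bash
mkdir -p pics; python3 - <<'E'
from rig import env
import cv2
s=env.sense();print(s,env.tip_reach)
for n in("scene","side"):
    cv2.imwrite(f"pics/{n}0.png",env.read_camera(n)[:,:,::-1]);print(env.camera_params(n))
E
```

```text
{'time': 0.0, 'qpos': array([-1.26089729e-01,  2.21252881e-01,  1.52759654e+00, -4.73083349e-06,
        1.39465882e+00, -1.26107725e-01]), 'joint_velocities': array([-0.0009605 , -0.00023335,  0.00157828, -0.00050287, -0.00089247,
       -0.0009386 ]), 'joint_efforts': array([-5.06932320e-04, -4.96913910e+01, -3.89390445e+01, -4.46828235e-04,
        1.12446505e-02,  2.49123751e-06]), 'ee_pos': array([6.24440366e-01, 7.20308551e-05, 2.44190326e-01]), 'orientation': array([-7.55636118e-04,  7.07099800e-01,  7.07113114e-01, -5.88550928e-04]), 'contact_force': array([ 0.7349633 , -0.14325986, -0.11365027]), 'ft_torque': array([ 0.02216829, -0.01901645, -0.00613292]), 'finger_force': 0.0, 'gripper_width': 0.08576184848926689} 0.014
{'K': array([[443.62515948,   0.        , 318.62538879],
       [  0.        , 443.62515948, 201.13093098],
       [  0.        ,   0.        ,   1.        ]]), 'k1': -0.032792929571826605, 'rvec': array([ 2.02583989,  0.88162834, -0.46991198]), 'tvec': array([-0.32209646, -0.12433996,  1.52208069])}
{'K': array([[441.7655648 ,   0.        , 316.90452878],
       [  0.        , 441.7655648 , 191.32762779],
       [  0.        ,   0.        ,   1.        ]]), 'k1': -0.10715329096212983, 'rvec': array([ 2.15872341, -0.5954929 ,  0.32672776]), 'tvec': array([-0.45148415,  0.22712293,  1.15979783])}
```

View pics/scene0.png

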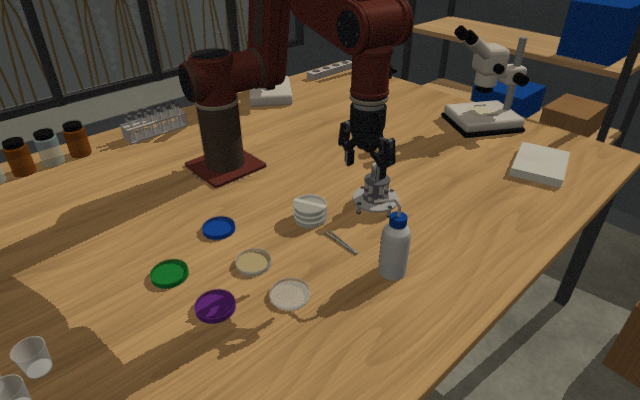

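View pics/side0.png

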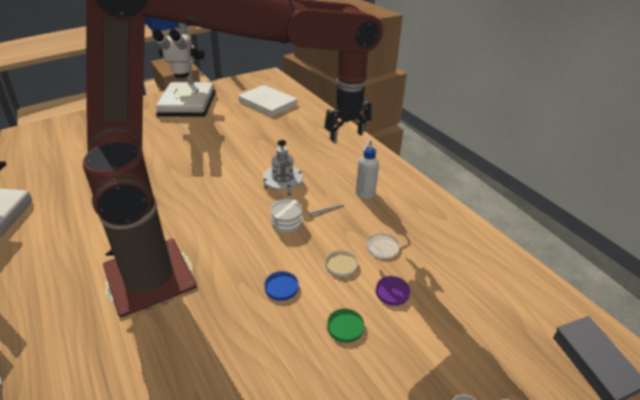

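The scene view shows the straw-coloured plate at about (253,263), the dispenser at (376,190), the lid at (290,295), the stack at (310,212) and the wash bottle at (395,250). In the side view the plate is at (342,264), the dispenser at (283,170) and the lid at (383,246). I'll enlarge crops of these next.

```bash
python3 - <<'E'
import cv2,numpy as np
a=cv2.imread("pics/scene0.png");b=cv2.imread("pics/side0.png")
f=lambda im,x,y,w,h,k:cv2.resize(im[y:y+h,x:x+w],None,fx=k,fy=k,interpolation=cv2.INTER_CUBIC)
# left scene, right side; each tile 400x300 at 5x of 80x60
t=[f(a,335,155,80,60,5),f(b,243,132,80,60,5),f(a,213,233,80,60,5),f(b,302,234,80,60,5)]
cv2.imwrite("pics/crop.png",np.vstack([np.hstack(t[:2]),np.hstack(t[2:])]))
E
cat > h.py <<'E'
import cv2,numpy as np
from rig import env
def _d(c): return np.array([c['k1'],0,0,0,0.])
def proj(c,P):
    # distortion: x*(1+k1 r^2), same as OpenCV k1
    return cv2.projectPoints(np.float64(P).reshape(-1,1,3),c['rvec'],c['tvec'],c['K'],_d(c))[0][:,0]
def ray(c,uv):
    n=cv2.undistortPoints(np.float64([[uv]]),c['K'],_d(c))[0,0]
    R=cv2.Rodrigues(c['rvec'])[0]
    return -R.T@c['tvec'],R.T@np.r_[n,1]
def onz(c,uv,z):
    o,d=ray(c,uv);return o+d*(z-o[2])/d[2]
def tri(rs):
    A=0;b=0
    for o,d in rs:
        d=d/np.linalg.norm(d);M=np.eye(3)-np.outer(d,d);A=A+M;b=b+M@o
    return np.linalg.solve(A,b)
E
```

```text
(no output)
```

View pics/crop.png

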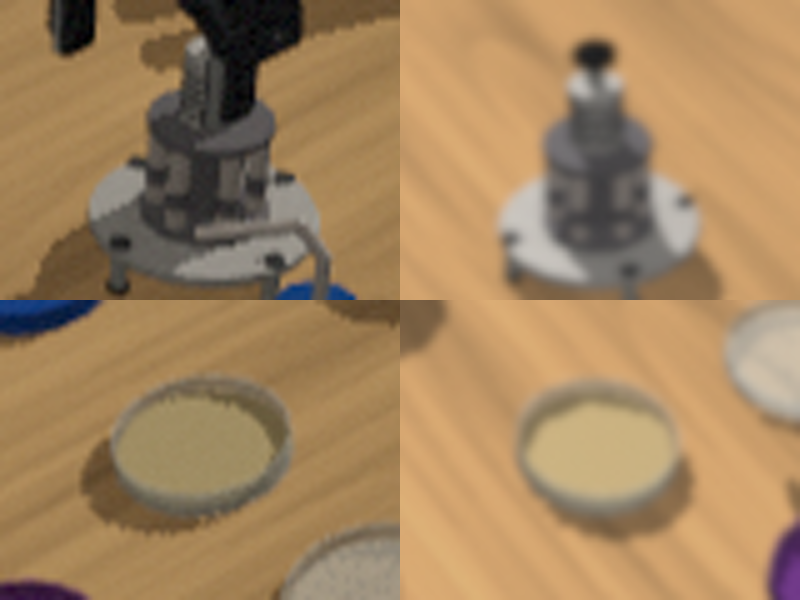

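The crops show the dispenser's base plate centred near scene (376,197) and side (283,177), with the cap top at side (282,142). The plate rim is centred near scene (253.2,260.8) and side (341.6,262).

```bash
python3 - <<'E'
from h import *
A=env.camera_params("scene");B=env.camera_params("side")
print("base",onz(A,(376,197.4),.03),onz(B,(282.8,177),.03),"cap",onz(B,(282,141.7),.166))
print("plate",onz(A,(253.2,260.8),.015),onz(B,(341.6,262),.015))
print("lid",onz(A,(290,295),.006),onz(B,(383,247),.006),"stack",onz(A,(310,203),.054),"bottle",onz(A,(398,217),.169),onz(B,(370,150),.169))
t=np.linspace(0,2*np.pi,100)
def ext(c,x,y,r,z):
    p=proj(c,np.c_[x+r*np.cos(t),y+r*np.sin(t),0*t+z]);return p.min(0).round(1),p.max(0).round(1)
for n,c in(("A",A),("B",B)):
    p=(onz(A,(253.2,260.8),.015)+onz(B,(341.6,262),.015))/2
    print(n,"rim",ext(c,p[0],p[1],.045,.015),"base",ext(c,p[0],p[1],.045,0))
    d=(onz(A,(376,197.4),.03)+onz(B,(282.8,177),.03))/2
    print(n,"disc top",ext(c,d[0],d[1],.068,.032),"bottom",ext(c,d[0],d[1],.068,.024))
print("bottle spout",[proj(c,[0.7,0,0.2]) for c in (A,B)])
E
```

```text
base [0.514938   0.19121688 0.03      ] [0.50930785 0.18791756 0.03      ] cap [0.51109961 0.19018232 0.166     ]
plate [ 0.47908696 -0.22593717  0.015     ] [ 0.46991094 -0.22567839  0.015     ]
lid [ 0.62258294 -0.22760356  0.006     ] [ 0.61101306 -0.23024122  0.006     ] stack [0.43023881 0.00769984 0.054     ] bottle [0.73017634 0.003597   0.169     ] [0.72385424 0.00770776 0.169     ]
A rim (array([233.8, 248.1]), array([270.3, 272.5])) base (array([234.5, 252.5]), array([270.7, 277. ]))
A disc top (array([351.7, 184.3]), array([398.4, 210.1])) bottom (array([351.6, 186.5]), array([398.1, 212.5]))
B rim (array([326.6, 249.8]), array([359.5, 273.7])) base (array([326.3, 253.5]), array([359. , 277.6]))
B disc top (array([263. , 164.8]), array([303.5, 188.1])) bottom (array([263.2, 166.7]), array([303.5, 190.1]))
bottle spout [array([[387.64409584, 200.5347383 ]]), array([[366.2180144 , 144.50874218]])]
```

Request:
{"api": "apply_moves", "payload": {"increments": [{"x": 0.024,"y": -0.014,"z": -0.008},{"x": 0.024,"y": -0.014,"z": -0.008},{"x": 0.024,"y": -0.014,"z": -0.008},{"x": 0.024,"y": -0.014,"z": -0.008},{"x": 0.024,"y": -0.014,"z": -0.008},{"x": 0.024,"y": -0.014,"z": -0.008},{"x": 0.024,"y": -0.014,"z": -0.008},{"x": 0.022,"y": -0.014,"z": -0.004},{},{}]}}

```text
invalid input at $.increments[0]: expected keys x, y, z, ax, ay, az, fingers
```

```bash
python3 - <<'E'
from h import *
s=env.sense();c=env.camera_params("wrist");im=env.read_camera("wrist");print(s['ee_pos'],s['orientation'],c)
R=cv2.Rodrigues(c['rvec'])[0];print(-R.T@c['tvec'])
cv2.imwrite("pics/w1.png",im[:,:,::-1]);np.savez("w1.npz",**c)
E
```

```text
[6.24466905e-01 6.86656109e-05 2.44313116e-01] [-7.02820629e-04  7.07108308e-01  7.07104698e-01 -5.41568941e-04] {'K': array([[312.96609373,   0.        , 317.60278502],
       [  0.        , 312.96609373, 199.28479733],
       [  0.        ,   0.        ,   1.        ]]), 'k1': -0.017450405847816538, 'rvec': array([-2.85916213e+00, -3.59539345e-04,  2.63071061e-03]), 'tvec': array([-0.62386164, -0.03619131,  0.37941688])}
[0.62454986 0.07097591 0.37332321]
```

View pics/w1.png

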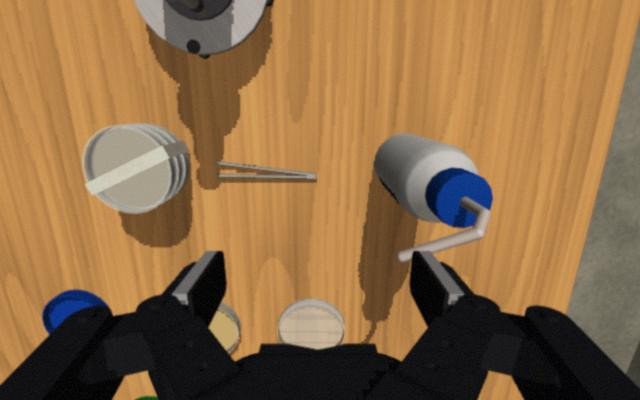

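The wrist view from the start pose shows the dispenser at the top left (200,20), the stack at (137,168) and the forceps at (267,172). The bottle spout tip is at (405,255), close to the right finger, so I'll go up first.

Request:
{"api": "apply_moves", "payload": {"increments": [{"x": 0,"y": 0,"z": -0.03,"ax": 0,"ay": 0,"az": 0,"fingers": 0.0854},{"x": 0,"y": 0,"z": -0.03,"ax": 0,"ay": 0,"az": 0,"fingers": 0.0854},{"x": 0.02,"y": -0.02,"z": 0,"ax": 0,"ay": 0,"az": 0,"fingers": 0.0854},{"x": 0.03,"y": -0.02,"z": 0,"ax": 0,"ay": 0,"az": 0,"fingers": 0.0854},{"x": 0.03,"y": -0.02,"z": 0,"ax": 0,"ay": 0,"az": 0,"fingers": 0.0854},{"x": 0.03,"y": -0.02,"z": 0,"ax": 0,"ay": 0,"az": 0,"fingers": 0.0854},{"x": 0.03,"y": -0.02,"z": 0,"ax": 0,"ay": 0,"az": 0,"fingers": 0.0854},{"x": 0.02,"y": -0.014,"z": 0,"ax": 0,"ay": 0,"az": 0,"fingers": 0.0854},{"x": 0,"y": 0,"z": 0,"ax": 0,"ay": 0,"az": 0,"fingers": 0.0854},{"x": 0,"y": 0,"z": 0,"ax": 0,"ay": 0,"az": 0,"fingers": 0.0854}]}}

```text
time: 0.98
ee_pos: [0.5104, 0.1609, 0.3053]
orientation: [0.0, 0.706, 0.708, -0.0]
contact_force: [0.3, -0.0, -1.7]
gripper_width: 0.0854
finger_force: 0.0
```

```bash
python3 - <<'E'
from h import *
s=env.sense();c=env.camera_params("wrist");im=env.read_camera("wrist");print(s['ee_pos'],s['orientation'])
for z in(.166,.097,.032): print(z,[proj(c,[x,.19,z]).round() for x in(.51,.52)])
cv2.imwrite("pics/w1.png",im[:,:,::-1]);np.savez("w1.npz",**c)
E
```

```text
[0.51036262 0.16094461 0.30531536] [ 1.73159654e-04  7.06171759e-01  7.08040548e-01 -9.52944439e-06]
0.166 [array([[317., 159.]]), array([[329., 159.]])]
0.097 [array([[317., 149.]]), array([[327., 149.]])]
0.032 [array([[317., 143.]]), array([[325., 143.]])]
```

View pics/w1.png

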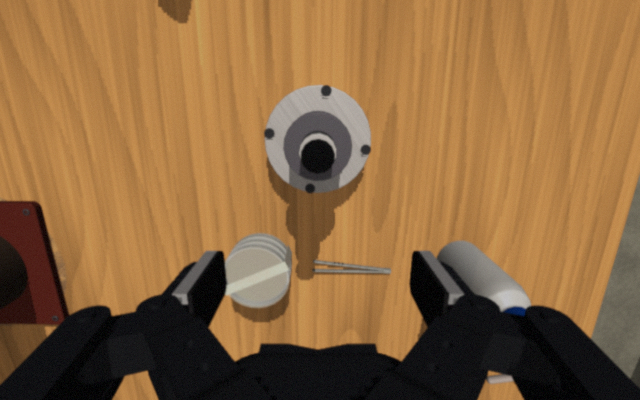

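The dispenser is directly ahead: cap at (318,156) and base disc at (318,139), spanning x 265–371 and y 86–192.

```bash
python3 - <<'E'
from h import *
c=dict(np.load("w1.npz"))
print(onz(c,(318,156),.166),onz(c,(318,139),.032),onz(c,(317.5,146.5),.097),onz(c,(260,277),.054))
c={**c}
E
```

```text
[0.5104825  0.19262572 0.166     ] [0.510664   0.19460904 0.032     ] [0.51004351 0.19270853 0.097     ] [0.43193482 0.01057748 0.054     ]
```

Request:
{"api": "apply_moves", "payload": {"increments": [{"x": 0.0316,"y": 0,"z": 0,"ax": 0,"ay": 0,"az": 0,"fingers": 0.0854},{"x": 0,"y": 0,"z": 0.025,"ax": 0,"ay": 0,"az": 0,"fingers": 0.0854},{"x": 0,"y": 0,"z": 0.03,"ax": 0,"ay": 0,"az": 0,"fingers": 0.0854},{"x": 0,"y": 0,"z": 0.03,"ax": 0,"ay": 0,"az": 0,"fingers": 0.0854},{"x": 0,"y": 0,"z": 0.03,"ax": 0,"ay": 0,"az": 0,"fingers": 0.0854},{"x": 0,"y": 0,"z": 0.03,"ax": 0,"ay": 0,"az": 0,"fingers": 0.0854},{"x": 0,"y": 0,"z": 0.025,"ax": 0,"ay": 0,"az": 0,"fingers": 0.0854},{"x": 0,"y": 0,"z": 0.016,"ax": 0,"ay": 0,"az": 0,"fingers": 0.0854},{"x": 0,"y": 0,"z": 0,"ax": 0,"ay": 0,"az": 0,"fingers": 0.0854},{"x": 0,"y": 0,"z": 0,"ax": 0,"ay": 0,"az": 0,"fingers": 0.0854}]}}

```text
time: 1.87
ee_pos: [0.5109, 0.1904, 0.1183]
orientation: [-0.001, 0.708, 0.707, -0.001]
contact_force: [-0.2, 0.3, 0.4]
gripper_width: 0.0858
finger_force: 0.0
```

Request:
{"api": "apply_moves", "payload": {"increments": [{"x": 0.002,"y": 0,"z": 0,"ax": 0,"ay": 0,"az": 0,"fingers": 0.06},{"x": 0,"y": 0,"z": 0,"ax": 0,"ay": 0,"az": 0,"fingers": 0.05},{"x": 0,"y": 0,"z": 0,"ax": 0,"ay": 0,"az": 0,"fingers": 0.04},{"x": 0,"y": 0,"z": 0,"ax": 0,"ay": 0,"az": 0,"fingers": 0.03},{"x": 0,"y": 0,"z": 0,"ax": 0,"ay": 0,"az": 0,"fingers": 0.02},{"x": 0,"y": 0,"z": 0,"ax": 0,"ay": 0,"az": 0,"fingers": 0.02},{"x": 0,"y": 0,"z": 0,"ax": 0,"ay": 0,"az": 0,"fingers": 0.02},{"x": 0,"y": 0,"z": 0,"ax": 0,"ay": 0,"az": 0,"fingers": 0.02},{"x": 0,"y": 0,"z": 0,"ax": 0,"ay": 0,"az": 0,"fingers": 0.02},{"x": 0,"y": 0,"z": 0,"ax": 0,"ay": 0,"az": 0,"fingers": 0.02}]}}

```text
time: 2.7
ee_pos: [0.5113, 0.1936, 0.1206]
orientation: [0.0, 0.707, 0.707, 0.0]
contact_force: [-2.4, -1.5, 5.3]
gripper_width: 0.0348
finger_force: 59.3
```

Request:
{"api": "apply_moves", "payload": {"increments": [{"x": 0,"y": 0,"z": -0.003,"ax": 0,"ay": 0,"az": 0,"fingers": 0.02},{"x": 0,"y": 0,"z": -0.006,"ax": 0,"ay": 0,"az": 0,"fingers": 0.02},{"x": 0,"y": 0,"z": -0.012,"ax": 0,"ay": 0,"az": 0,"fingers": 0.02},{"x": 0,"y": 0,"z": -0.015,"ax": 0,"ay": 0,"az": 0,"fingers": 0.02},{"x": 0,"y": 0,"z": -0.015,"ax": 0,"ay": 0,"az": 0,"fingers": 0.02},{"x": 0,"y": 0,"z": -0.015,"ax": 0,"ay": 0,"az": 0,"fingers": 0.02},{"x": 0,"y": 0,"z": -0.015,"ax": 0,"ay": 0,"az": 0,"fingers": 0.02},{"x": 0,"y": 0,"z": -0.015,"ax": 0,"ay": 0,"az": 0,"fingers": 0.02},{"x": 0,"y": 0,"z": -0.004,"ax": 0,"ay": 0,"az": 0,"fingers": 0.02},{"x": 0,"y": 0,"z": 0,"ax": 0,"ay": 0,"az": 0,"fingers": 0.02}]}}

```text
time: 3.53
ee_pos: [0.5119, 0.1938, 0.2212]
orientation: [0.001, 0.707, 0.707, 0.001]
contact_force: [0.7, 1.0, -7.2]
gripper_width: 0.0345
finger_force: 61.0
```

Request:
{"api": "apply_moves", "payload": {"increments": [{"x": -0.01,"y": 0,"z": 0,"ax": 0,"ay": 0,"az": 0,"fingers": 0.02},{"x": -0.02,"y": -0.002,"z": 0,"ax": 0,"ay": 0,"az": 0,"fingers": 0.02},{"x": -0.03,"y": -0.002,"z": 0,"ax": 0,"ay": 0,"az": 0,"fingers": 0.02},{"x": -0.03,"y": -0.002,"z": 0,"ax": 0,"ay": 0,"az": 0,"fingers": 0.02},{"x": -0.03,"y": -0.002,"z": 0,"ax": 0,"ay": 0,"az": 0,"fingers": 0.02},{"x": -0.03,"y": -0.002,"z": 0,"ax": 0,"ay": 0,"az": 0,"fingers": 0.02},{"x": -0.03,"y": -0.002,"z": 0,"ax": 0,"ay": 0,"az": 0,"fingers": 0.02},{"x": -0.03,"y": -0.002,"z": 0,"ax": 0,"ay": 0,"az": 0,"fingers": 0.02},{"x": -0.03,"y": -0.002,"z": 0,"ax": 0,"ay": 0,"az": 0,"fingers": 0.02},{"x": -0.03,"y": -0.002,"z": 0,"ax": 0,"ay": 0,"az": 0,"fingers": 0.02}]}}

```text
time: 4.37
ee_pos: [0.4914, -0.0781, 0.2177]
orientation: [-0.001, 0.707, 0.707, -0.001]
contact_force: [1.0, 0.2, -8.1]
gripper_width: 0.0349
finger_force: 60.9
```

Request:
{"api": "apply_moves", "payload": {"increments": [{"x": -0.03,"y": -0.002,"z": 0,"ax": 0,"ay": 0,"az": 0,"fingers": 0.02},{"x": -0.03,"y": -0.002,"z": 0,"ax": 0,"ay": 0,"az": 0,"fingers": 0.02},{"x": -0.03,"y": -0.002,"z": 0,"ax": 0,"ay": 0,"az": 0,"fingers": 0.02},{"x": -0.03,"y": -0.002,"z": 0,"ax": 0,"ay": 0,"az": 0,"fingers": 0.02},{"x": -0.03,"y": -0.002,"z": 0,"ax": 0,"ay": 0,"az": 0,"fingers": 0.02},{"x": -0.03,"y": -0.002,"z": 0,"ax": 0,"ay": 0,"az": 0,"fingers": 0.02},{"x": -0.03,"y": -0.002,"z": 0,"ax": 0,"ay": 0,"az": 0,"fingers": 0.02},{"x": -0.03,"y": -0.002,"z": 0,"ax": 0,"ay": 0,"az": 0,"fingers": 0.02},{"x": -0.03,"y": -0.002,"z": 0,"ax": 0,"ay": 0,"az": 0,"fingers": 0.02},{"x": -0.015,"y": -0.002,"z": 0,"ax": 0,"ay": 0,"az": 0,"fingers": 0.02}]}}

```text
time: 5.2
ee_pos: [0.4711, -0.3649, 0.2175]
orientation: [-0.001, 0.708, 0.706, -0.001]
contact_force: [0.5, -0.2, -7.2]
gripper_width: 0.0349
finger_force: 61.1
```

Request:
{"api": "apply_moves", "payload": {"increments": [{"x": 0,"y": 0,"z": 0,"ax": 0,"ay": 0,"az": 0,"fingers": 0.02},{"x": 0,"y": 0,"z": 0,"ax": 0,"ay": 0,"az": 0,"fingers": 0.02},{"x": 0,"y": 0,"z": 0,"ax": 0,"ay": 0,"az": 0,"fingers": 0.02},{"x": 0,"y": 0,"z": 0,"ax": 0,"ay": 0,"az": 0,"fingers": 0.02}]}}

```text
time: 5.53
ee_pos: [0.4727, -0.3602, 0.2184]
orientation: [-0.001, 0.707, 0.707, 0.0]
contact_force: [0.3, 0.1, -7.3]
gripper_width: 0.0347
finger_force: 61.2
```

```bash
python3 - <<'E'
from h import *
s=env.sense();c=env.camera_params("wrist");im=env.read_camera("wrist");print(s['ee_pos'],s['orientation'],s['gripper_width'])
print(proj(c,[.475,-.226,.015]))
cv2.imwrite("pics/w2.png",im[:,:,::-1]);np.savez("w2.npz",**c)
E
```

```text
[ 0.47269139 -0.36020181  0.21841957] [-9.73194044e-04  7.06800292e-01  7.07412456e-01  1.33733351e-04] 0.034714578538746696
[[320.51711352  41.13404821]]
```

View pics/w2.png

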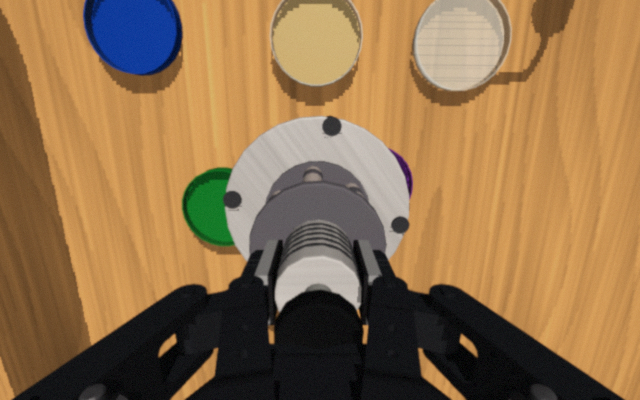

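The plate rim spans x 270–362 with its bottom edge near y 86. The held dispenser hangs upright, with its disc spanning x 226–411 and its top edge at y 117.

```bash
python3 - <<'E'
from h import *
c=dict(np.load("w2.npz"));t=np.linspace(0,2*np.pi,400)
def ext(x,y,r,z):
    p=proj(c,np.c_[x+r*np.cos(t),y+r*np.sin(t),0*t+z]);return np.r_[p.min(0),p.max(0)].round(1)
for x,y in((.472,-.226),(.472,-.23)): print("rim",ext(x,y,.045,.015),"bot",ext(x,y,.045,0),"agar",ext(x,y,.0435,.006))
for y in(-.362,-.358,-.354): print("disc",y,ext(.4727,y,.068,.131))
for y in(-.362,-.358,-.354): print("cover",y,ext(.4727,y,.037,.196))
im=cv2.imread("pics/w2.png")
print(im[55:92:2,316].tolist())
E
```

```text
rim [271.  -11.5 363.9  90. ] bot [273.1  -5.8 361.8  90.8] agar [273.8  -6.3 361.1  89. ]
rim [271.1  -6.6 363.7  94.2] bot [273.2  -1.2 361.7  94.8] agar [273.9  -1.6 361.   93. ]
disc -0.362 [224.6 116.1 411.5 294.1]
disc -0.358 [224.1 109.9 411.9 289.6]
disc -0.354 [223.7 103.6 412.4 285.1]
cover -0.362 [248.1 183.3 387.9 311.4]
cover -0.358 [247.6 175.4 388.4 305.3]
cover -0.354 [247.1 167.4 388.9 299. ]
[[114, 172, 204], [120, 176, 207], [117, 177, 208], [114, 176, 207], [114, 176, 204], [118, 176, 206], [117, 177, 206], [117, 176, 207], [116, 176, 208], [118, 177, 207], [118, 178, 207], [115, 174, 204], [114, 173, 205], [113, 172, 204], [122, 177, 201], [131, 154, 166], [57, 87, 119], [44, 81, 118], [43, 80, 116]]
```

Request:
{"api": "apply_moves", "payload": {"increments": [{"x": 0.015,"y": -0.002,"z": 0,"ax": 0,"ay": 0,"az": 0,"fingers": 0.02},{"x": 0.03,"y": 0,"z": 0,"ax": 0,"ay": 0,"az": 0,"fingers": 0.02},{"x": 0.03,"y": 0,"z": 0,"ax": 0,"ay": 0,"az": 0,"fingers": 0.02},{"x": 0.03,"y": 0,"z": 0,"ax": 0,"ay": 0,"az": 0,"fingers": 0.02},{"x": 0.024,"y": 0,"z": 0.005,"ax": 0,"ay": 0,"az": 0,"fingers": 0.02},{"x": 0.01,"y": 0,"z": 0.015,"ax": 0,"ay": 0,"az": 0,"fingers": 0.02},{"x": 0,"y": 0,"z": 0.015,"ax": 0,"ay": 0,"az": 0,"fingers": 0.02},{"x": 0,"y": 0,"z": 0.015,"ax": 0,"ay": 0,"az": 0,"fingers": 0.02},{"x": 0,"y": 0,"z": 0.005,"ax": 0,"ay": 0,"az": 0,"fingers": 0.02},{"x": 0,"y": 0,"z": 0,"ax": 0,"ay": 0,"az": 0,"fingers": 0.02}]}}

```text
time: 6.42
ee_pos: [0.47, -0.2209, 0.1628]
orientation: [-0.002, 0.707, 0.708, -0.0]
contact_force: [0.1, -0.2, -8.4]
gripper_width: 0.0346
finger_force: 61.4
```

Request:
{"api": "apply_moves", "payload": {"increments": [{"x": 0,"y": 0,"z": 0,"ax": 0,"ay": 0,"az": 0,"fingers": 0.02},{"x": 0,"y": 0,"z": 0,"ax": 0,"ay": 0,"az": 0,"fingers": 0.02},{"x": 0,"y": 0,"z": 0,"ax": 0,"ay": 0,"az": 0,"fingers": 0.02}]}}

```text
time: 6.67
ee_pos: [0.4718, -0.223, 0.1657]
orientation: [0.001, 0.707, 0.707, 0.0]
contact_force: [0.6, 0.8, -7.2]
gripper_width: 0.0344
finger_force: 61.4
```

```bash
python3 - <<'E'
from h import *
s=env.sense();print(s['ee_pos'],s['orientation'],s['gripper_width'])
f=lambda im,x,y,w,h,k:cv2.resize(im[y:y+h,x:x+w],None,fx=k,fy=k,interpolation=cv2.INTER_CUBIC)
a=env.read_camera("scene")[:,:,::-1];b=env.read_camera("side")[:,:,::-1]
cv2.imwrite("pics/c2.png",np.hstack([f(a,215,210,80,90,5),f(b,302,205,80,90,5)]))
E
```

```text
[ 0.47175008 -0.22300055  0.16565214] [1.15804500e-03 7.07157268e-01 7.07055306e-01 2.25945668e-04] 0.03435442961954123
```

View pics/c2.png

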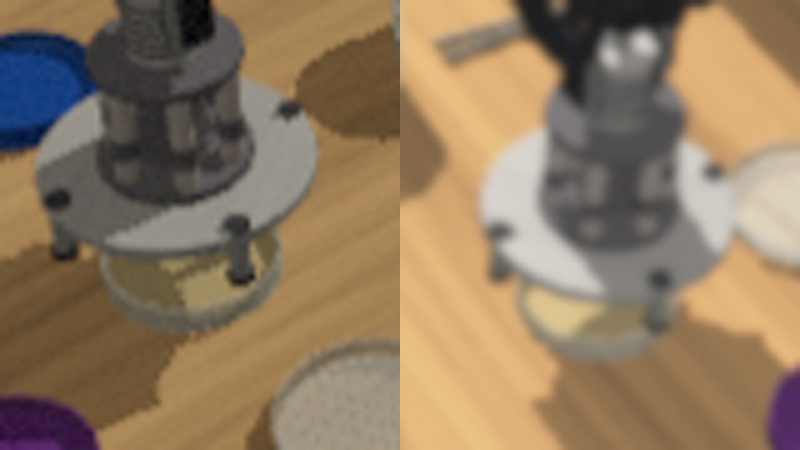

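Both views show the dispenser upright above the plate. The disc spans scene crop x 37–317 and y 80–255, and side crop x 80–333 and y 125–302. I'll compute the relative offset camera by camera.

```bash
python3 - <<'E'
from h import *
from scipy.optimize import least_squares
t=np.linspace(0,2*np.pi,200)
def ext(c,x,y,r,zt,zb):
    p=np.vstack([proj(c,np.c_[x+r*np.cos(t),y+r*np.sin(t),0*t+z]) for z in(zt,zb)]);return np.r_[p.min(0),p.max(0)]
for n,pl,ds in(("scene",(235,248.2,271.4,276.4),(215+7.4,210+16.2,215+63.4,210+51)),("side",(325.2,250,358,277.8),(302+16,205+25,302+66.6,205+60.4))):
    c=env.camera_params(n)
    for h in(.044,.047):
      A=least_squares(lambda v:ext(c,*v,.045,.015,0)-pl,(.47,-.22));B=least_squares(lambda v:ext(c,*v,.068,h+.032,h+.024)-ds,(.47,-.22))
      print(n,h,A.x.round(4),A.fun.round(1),B.x.round(4),B.fun.round(1),"move",(A.x-B.x).round(4))
E
```

```text
scene 0.044 [ 0.4752 -0.2235] [-0.2 -0.4  0.2  0.3] [ 0.4762 -0.2254] [-0.6 -2.3  0.6  1.8] move [-0.001   0.0018]
scene 0.047 [ 0.4752 -0.2235] [-0.2 -0.4  0.2  0.3] [ 0.4793 -0.2272] [-0.7 -2.4  0.7  1.8] move [-0.0041  0.0037]
side 0.044 [ 0.4709 -0.2247] [-0.2 -0.   0.2  0. ] [ 0.4714 -0.2254] [-0.5 -1.6  0.5  1.3] move [-0.0005  0.0007]
side 0.047 [ 0.4709 -0.2247] [-0.2 -0.   0.2  0. ] [ 0.4695 -0.2278] [-0.6 -1.7  0.6  1.4] move [0.0013 0.003 ]
```

Request:
{"api": "apply_moves", "payload": {"increments": [{"x": 0.002,"y": -0.001,"z": 0,"ax": 0,"ay": 0,"az": 0,"fingers": 0.02},{"x": 0,"y": 0,"z": 0.008,"ax": 0,"ay": 0,"az": 0,"fingers": 0.02},{"x": 0,"y": 0,"z": 0.01,"ax": 0,"ay": 0,"az": 0,"fingers": 0.02},{"x": 0,"y": 0,"z": 0.01,"ax": 0,"ay": 0,"az": 0,"fingers": 0.02},{"x": 0,"y": 0,"z": 0.007,"ax": 0,"ay": 0,"az": 0,"fingers": 0.02},{"x": 0,"y": 0,"z": 0.004,"ax": 0,"ay": 0,"az": 0,"fingers": 0.02},{"x": 0,"y": 0,"z": 0,"ax": 0,"ay": 0,"az": 0,"fingers": 0.02},{"x": 0,"y": 0,"z": 0,"ax": 0,"ay": 0,"az": 0,"fingers": 0.02}]}}

```text
time: 7.43
ee_pos: [0.4698, -0.2203, 0.1248]
orientation: [-0.001, 0.707, 0.707, -0.0]
contact_force: [-0.1, 0.8, -7.8]
gripper_width: 0.0345
finger_force: 61.4
```

Request:
{"api": "apply_moves", "payload": {"increments": [{"x": 0,"y": 0,"z": 0.001,"ax": 0,"ay": 0,"az": 0,"fingers": 0.02},{"x": 0,"y": 0,"z": 0.001,"ax": 0,"ay": 0,"az": 0,"fingers": 0.02},{"x": 0,"y": 0,"z": 0,"ax": 0,"ay": 0,"az": 0,"fingers": 0.02},{"x": 0,"y": 0,"z": 0,"ax": 0,"ay": 0,"az": 0,"fingers": 0.02}]}}

```text
time: 7.77
ee_pos: [0.4701, -0.2205, 0.1236]
orientation: [0.0, 0.707, 0.707, 0.0]
contact_force: [0.5, -0.0, -7.6]
gripper_width: 0.0347
finger_force: 61.4
```

Request:
{"api": "apply_moves", "payload": {"increments": [{"x": 0,"y": 0,"z": 0.001,"ax": 0,"ay": 0,"az": 0,"fingers": 0.02},{"x": 0,"y": 0,"z": 0,"ax": 0,"ay": 0,"az": 0,"fingers": 0.02},{"x": 0,"y": 0,"z": 0,"ax": 0,"ay": 0,"az": 0,"fingers": 0.02}]}}

```text
time: 8.02
ee_pos: [0.47, -0.2204, 0.1223]
orientation: [0.0, 0.707, 0.707, 0.0]
contact_force: [0.3, 0.3, -7.8]
gripper_width: 0.035
finger_force: 61.4
```

Request:
{"api": "apply_moves", "payload": {"increments": [{"x": 0,"y": 0,"z": 0.001,"ax": 0,"ay": 0,"az": 0,"fingers": 0.02},{"x": 0,"y": 0,"z": 0,"ax": 0,"ay": 0,"az": 0,"fingers": 0.02},{"x": 0,"y": 0,"z": 0,"ax": 0,"ay": 0,"az": 0,"fingers": 0.02}]}}

```text
time: 8.27
ee_pos: [0.4699, -0.2203, 0.1212]
orientation: [-0.0, 0.707, 0.707, -0.0]
contact_force: [-0.0, 0.0, -7.8]
gripper_width: 0.0347
finger_force: 61.4
```

Request:
{"api": "apply_moves", "payload": {"increments": [{"x": 0,"y": 0,"z": 0.001,"ax": 0,"ay": 0,"az": 0,"fingers": 0.02},{"x": 0,"y": 0,"z": 0,"ax": 0,"ay": 0,"az": 0,"fingers": 0.02},{"x": 0,"y": 0,"z": 0,"ax": 0,"ay": 0,"az": 0,"fingers": 0.02}]}}

```text
time: 8.52
ee_pos: [0.4701, -0.2207, 0.1208]
orientation: [0.0, 0.707, 0.707, -0.0]
contact_force: [-2.6, -0.4, -2.1]
gripper_width: 0.035
finger_force: 62.3
```

Request:
{"api": "apply_moves", "payload": {"increments": [{"x": 0,"y": 0,"z": 0.0007,"ax": 0,"ay": 0,"az": 0,"fingers": 0.02},{"x": 0,"y": 0,"z": 0,"ax": 0,"ay": 0,"az": 0,"fingers": 0.02},{"x": 0,"y": 0,"z": 0,"ax": 0,"ay": 0,"az": 0,"fingers": 0.04},{"x": 0,"y": 0,"z": 0,"ax": 0,"ay": 0,"az": 0,"fingers": 0.06},{"x": 0,"y": 0,"z": 0,"ax": 0,"ay": 0,"az": 0,"fingers": 0.0854},{"x": 0,"y": 0,"z": 0,"ax": 0,"ay": 0,"az": 0,"fingers": 0.0854},{"x": 0,"y": 0,"z": 0,"ax": 0,"ay": 0,"az": 0,"fingers": 0.0854},{"x": 0,"y": 0,"z": 0,"ax": 0,"ay": 0,"az": 0,"fingers": 0.0854},{"x": 0,"y": 0,"z": 0,"ax": 0,"ay": 0,"az": 0,"fingers": 0.0854},{"x": 0,"y": 0,"z": 0,"ax": 0,"ay": 0,"az": 0,"fingers": 0.0854}]}}

```text
time: 9.35
ee_pos: [0.47, -0.2204, 0.1196]
orientation: [0.0, 0.707, 0.707, 0.0]
contact_force: [-0.1, -0.7, 0.2]
gripper_width: 0.0854
finger_force: 0.0
```

Request:
{"api": "apply_moves", "payload": {"increments": [{"x": 0,"y": 0,"z": -0.015,"ax": 0,"ay": 0,"az": 0,"fingers": 0.0854},{"x": 0,"y": 0,"z": -0.02,"ax": 0,"ay": 0,"az": 0,"fingers": 0.0854},{"x": 0,"y": 0,"z": -0.03,"ax": 0,"ay": 0,"az": 0,"fingers": 0.0854},{"x": 0,"y": 0,"z": -0.035,"ax": 0,"ay": 0,"az": 0,"fingers": 0.0854},{"x": 0,"y": 0,"z": 0,"ax": 0,"ay": 0,"az": 0,"fingers": 0.04},{"x": 0,"y": 0,"z": 0,"ax": 0,"ay": 0,"az": 0,"fingers": 0},{"x": 0,"y": 0,"z": 0,"ax": 0,"ay": 0,"az": 0,"fingers": 0},{"x": 0,"y": 0,"z": 0,"ax": 0,"ay": 0,"az": 0,"fingers": 0},{"x": 0,"y": 0,"z": 0,"ax": 0,"ay": 0,"az": 0,"fingers": 0},{"x": 0,"y": 0,"z": 0,"ax": 0,"ay": 0,"az": 0,"fingers": 0}]}}

```text
time: 10.18
ee_pos: [0.4693, -0.22, 0.2181]
orientation: [-0.001, 0.707, 0.707, -0.0]
contact_force: [0.3, 0.5, -0.3]
gripper_width: 0.0124
finger_force: 0.0
```

```bash
python3 - <<'E'
from h import *
s=env.sense();print(s['ee_pos'],s['gripper_width'],s['contact_force'])
f=lambda im,x,y,w,h,k:cv2.resize(im[y:y+h,x:x+w],None,fx=k,fy=k,interpolation=cv2.INTER_CUBIC)
c=env.camera_params("wrist");w=env.read_camera("wrist")[:,:,::-1];np.savez("w3.npz",**c)
a=env.read_camera("scene")[:,:,::-1];b=env.read_camera("side")[:,:,::-1]
top=np.hstack([f(a,215,215,80,60,5),f(b,302,215,80,60,5)])
cv2.imwrite("pics/c3.png",np.vstack([top,f(w,160,50,320,120,2.5)]))
E
```

```text
[ 0.46933069 -0.21995885  0.21813753] 0.012412792685608074 [ 0.34976597  0.49744715 -0.31206944]
```

View pics/c3.png

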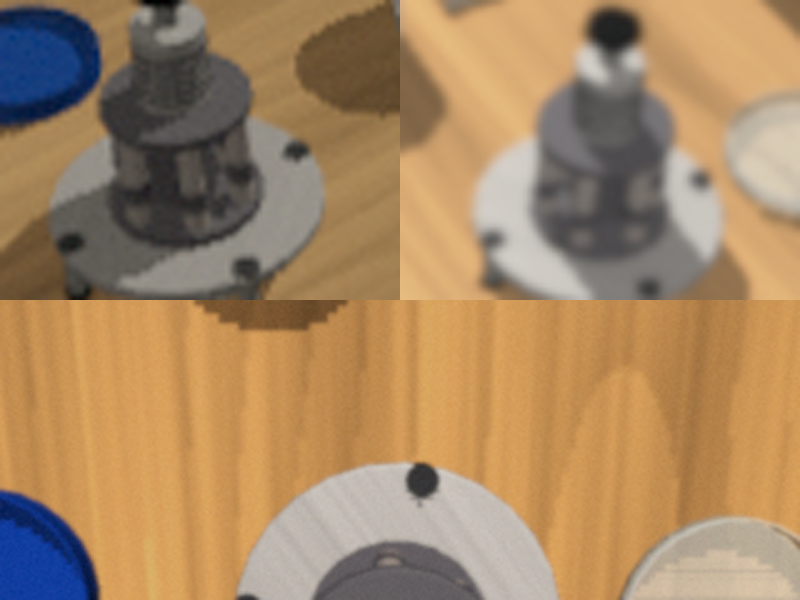

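The dispenser stands level. Its disc spans scene crop x 48–325 (y 113–295) and side crop x 72–323 (top edge near 130). I'll check the centring.

```bash
python3 - <<'E'
from h import *
from scipy.optimize import least_squares
t=np.linspace(0,2*np.pi,200)
def ext(c,x,y,r,zt,zb):
    p=np.vstack([proj(c,np.c_[x+r*np.cos(t),y+r*np.sin(t),0*t+z]) for z in(zt,zb)]);return np.r_[p.min(0),p.max(0)]
for n,ds,cap in(("scene",(224.6,215+22.6,280,215+59),None),("side",(316.4,215+26,366.6,215+60.6),(302+42.6,215+4.2))):
    c=env.camera_params(n)
    B=least_squares(lambda v:ext(c,*v,.068,.032,.024)-ds,(.47,-.22));print(n,B.x.round(4),B.fun.round(1))
    if cap: print("cap",onz(c,cap,.166))
E
```

```text
scene [ 0.4722 -0.2217] [-0.1 -1.5  0.1  1.2]
side [ 0.4716 -0.221 ] [-0.  -2.   0.   1.6]
cap [ 0.47085821 -0.22216879  0.166     ]
```

Request:
{"api": "apply_moves", "payload": {"increments": [{"x": -0.0015,"y": 0.0015,"z": 0,"ax": 0,"ay": 0,"az": 0,"fingers": 0},{"x": 0,"y": 0,"z": 0,"ax": 0,"ay": 0,"az": 0,"fingers": 0},{"x": 0,"y": 0,"z": 0,"ax": 0,"ay": 0,"az": 0,"fingers": 0},{"x": 0,"y": 0,"z": 0.01,"ax": 0,"ay": 0,"az": 0,"fingers": 0},{"x": 0,"y": 0,"z": 0.01,"ax": 0,"ay": 0,"az": 0,"fingers": 0},{"x": 0,"y": 0,"z": 0.01,"ax": 0,"ay": 0,"az": 0,"fingers": 0},{"x": 0,"y": 0,"z": 0,"ax": 0,"ay": 0,"az": 0,"fingers": 0},{"x": 0,"y": 0,"z": 0,"ax": 0,"ay": 0,"az": 0,"fingers": 0}]}}

```text
time: 11.0
ee_pos: [0.4706, -0.2213, 0.188]
orientation: [-0.001, 0.707, 0.707, -0.0]
contact_force: [-0.4, 0.1, 0.4]
gripper_width: 0.0003
finger_force: 0.0
```

Request:
{"api": "apply_moves", "payload": {"increments": [{"x": 0,"y": 0,"z": 0.003,"ax": 0,"ay": 0,"az": 0,"fingers": 0},{"x": 0,"y": 0,"z": 0.003,"ax": 0,"ay": 0,"az": 0,"fingers": 0},{"x": 0,"y": 0,"z": 0.003,"ax": 0,"ay": 0,"az": 0,"fingers": 0},{"x": 0,"y": 0,"z": 0.003,"ax": 0,"ay": 0,"az": 0,"fingers": 0},{"x": 0,"y": 0,"z": 0.002,"ax": 0,"ay": 0,"az": 0,"fingers": 0},{"x": 0,"y": 0,"z": 0,"ax": 0,"ay": 0,"az": 0,"fingers": 0},{"x": 0,"y": 0,"z": 0,"ax": 0,"ay": 0,"az": 0,"fingers": 0}]}}

```text
time: 11.58
ee_pos: [0.4717, -0.2221, 0.1759]
orientation: [0.0, 0.707, 0.707, 0.0]
contact_force: [-0.0, -0.0, 3.6]
gripper_width: -0.0001
finger_force: 1.1
```

Request:
{"api": "apply_moves", "payload": {"increments": [{"x": 0,"y": 0,"z": 0.002,"ax": 0,"ay": 0,"az": 0,"fingers": 0},{"x": 0,"y": 0,"z": 0.002,"ax": 0,"ay": 0,"az": 0,"fingers": 0},{"x": 0,"y": 0,"z": 0.002,"ax": 0,"ay": 0,"az": 0,"fingers": 0},{"x": 0,"y": 0,"z": 0,"ax": 0,"ay": 0,"az": 0,"fingers": 0}]}}

```text
time: 11.92
ee_pos: [0.4718, -0.2221, 0.1698]
orientation: [0.0, 0.707, 0.707, 0.0]
contact_force: [-0.4, -0.1, 7.1]
gripper_width: -0.0002
finger_force: 3.4
```

Request:
{"api": "apply_moves", "payload": {"increments": [{"x": 0,"y": 0,"z": 0.001,"ax": 0,"ay": 0,"az": 0,"fingers": 0},{"x": 0,"y": 0,"z": 0.001,"ax": 0,"ay": 0,"az": 0,"fingers": 0},{"x": 0,"y": 0,"z": 0.001,"ax": 0,"ay": 0,"az": 0,"fingers": 0},{"x": 0,"y": 0,"z": 0,"ax": 0,"ay": 0,"az": 0,"fingers": 0}]}}

```text
time: 12.25
ee_pos: [0.4719, -0.2222, 0.1675]
orientation: [0.001, 0.707, 0.707, 0.0]
contact_force: [-2.0, 0.9, 9.3]
gripper_width: -0.0001
finger_force: 4.6
```

Request:
{"api": "apply_moves", "payload": {"increments": [{"x": 0,"y": 0,"z": 0.001,"ax": 0,"ay": 0,"az": 0,"fingers": 0},{"x": 0,"y": 0,"z": 0.001,"ax": 0,"ay": 0,"az": 0,"fingers": 0},{"x": 0,"y": 0,"z": 0,"ax": 0,"ay": 0,"az": 0,"fingers": 0},{"x": 0,"y": 0,"z": 0,"ax": 0,"ay": 0,"az": 0,"fingers": 0}]}}

```text
time: 12.58
ee_pos: [0.4719, -0.2222, 0.1659]
orientation: [0.001, 0.707, 0.707, 0.0]
contact_force: [-2.8, 1.9, 11.0]
gripper_width: -0.0001
finger_force: 5.3
```

Request:
{"api": "apply_moves", "payload": {"increments": [{"x": 0,"y": 0,"z": 0.0005,"ax": 0,"ay": 0,"az": 0,"fingers": 0},{"x": 0,"y": 0,"z": 0,"ax": 0,"ay": 0,"az": 0,"fingers": 0},{"x": 0,"y": 0,"z": 0,"ax": 0,"ay": 0,"az": 0,"fingers": 0}]}}

```text
time: 12.83
ee_pos: [0.4719, -0.2222, 0.1655]
orientation: [0.001, 0.707, 0.707, 0.0]
contact_force: [-2.7, 1.1, 11.6]
gripper_width: 0.0002
finger_force: 5.5
```

Request:
{"api": "apply_moves", "payload": {"increments": [{"x": 0,"y": 0,"z": 0.0007,"ax": 0,"ay": 0,"az": 0,"fingers": 0},{"x": 0,"y": 0,"z": 0,"ax": 0,"ay": 0,"az": 0,"fingers": 0},{"x": 0,"y": 0,"z": 0,"ax": 0,"ay": 0,"az": 0,"fingers": 0}]}}

```text
time: 13.08
ee_pos: [0.472, -0.2222, 0.165]
orientation: [0.001, 0.707, 0.707, 0.0]
contact_force: [-2.9, 2.6, 11.9]
gripper_width: 0.0002
finger_force: 5.8
```

Request:
{"api": "apply_moves", "payload": {"increments": [{"x": 0,"y": 0,"z": 0.0005,"ax": 0,"ay": 0,"az": 0,"fingers": 0},{"x": 0,"y": 0,"z": 0,"ax": 0,"ay": 0,"az": 0,"fingers": 0},{"x": 0,"y": 0,"z": 0,"ax": 0,"ay": 0,"az": 0,"fingers": 0}]}}

```text
time: 13.33
ee_pos: [0.472, -0.2222, 0.1648]
orientation: [0.001, 0.707, 0.707, 0.0]
contact_force: [-3.6, 2.6, 13.6]
gripper_width: -0.0002
finger_force: 7.0
```

Request:
{"api": "apply_moves", "payload": {"increments": [{"x": 0,"y": 0,"z": 0.0007,"ax": 0,"ay": 0,"az": 0,"fingers": 0},{"x": 0,"y": 0,"z": 0,"ax": 0,"ay": 0,"az": 0,"fingers": 0},{"x": 0,"y": 0,"z": 0,"ax": 0,"ay": 0,"az": 0,"fingers": 0},{"x": 0,"y": 0,"z": 0,"ax": 0,"ay": 0,"az": 0,"fingers": 0}]}}

```text
time: 13.67
ee_pos: [0.4722, -0.2223, 0.1648]
orientation: [0.001, 0.707, 0.707, 0.0]
contact_force: [-5.3, 3.6, 18.9]
gripper_width: -0.0
finger_force: 8.8
```

The position has stopped changing while the force climbs, so the plunger is on the second stop. Now I'll retreat straight up.

Request:
{"api": "apply_moves", "payload": {"increments": [{"x": 0,"y": 0,"z": -0.003,"ax": 0,"ay": 0,"az": 0,"fingers": 0},{"x": 0,"y": 0,"z": -0.004,"ax": 0,"ay": 0,"az": 0,"fingers": 0},{"x": 0,"y": 0,"z": -0.005,"ax": 0,"ay": 0,"az": 0,"fingers": 0},{"x": 0,"y": 0,"z": -0.006,"ax": 0,"ay": 0,"az": 0,"fingers": 0},{"x": 0,"y": 0,"z": -0.02,"ax": 0,"ay": 0,"az": 0,"fingers": 0},{"x": 0,"y": 0,"z": -0.03,"ax": 0,"ay": 0,"az": 0,"fingers": 0},{"x": 0,"y": 0,"z": -0.03,"ax": 0,"ay": 0,"az": 0,"fingers": 0},{"x": 0,"y": 0,"z": -0.02,"ax": 0,"ay": 0,"az": 0,"fingers": 0},{"x": 0,"y": 0,"z": 0,"ax": 0,"ay": 0,"az": 0,"fingers": 0},{"x": 0,"y": 0,"z": 0,"ax": 0,"ay": 0,"az": 0,"fingers": 0}]}}

```text
time: 14.5
ee_pos: [0.4718, -0.2221, 0.2811]
orientation: [0.001, 0.707, 0.707, 0.0]
contact_force: [-0.1, 0.5, -1.0]
gripper_width: -0.0003
finger_force: 0.0
```

```bash
python3 - <<'E'
from h import *
f=lambda im,x,y,w,h,k:cv2.resize(im[y:y+h,x:x+w],None,fx=k,fy=k,interpolation=cv2.INTER_CUBIC)
a=env.read_camera("scene")[:,:,::-1];b=env.read_camera("side")[:,:,::-1]
cv2.imwrite("pics/c4.png",np.hstack([f(a,215,200,80,90,5),f(b,302,205,80,90,5)]))
E
```

```text
(no output)
```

View pics/c4.png

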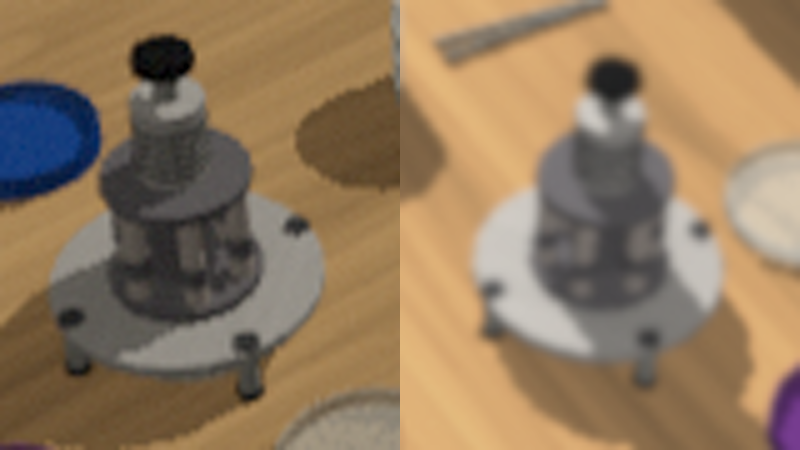

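The dispenser stands upright and hasn't moved: the disc still spans scene crop x 48–325. The cap is back up (scene crop (162,58)), and the lid and forceps are where they were.

```bash
python3 -c "
from rig import env
print(env.close_job())"
```

```text
the job is handed in; nothing more can be done
None
```

The job is handed in, with no verdict returned: the dispenser stands released over the open plate, an estimated 3–4 mm off centre, its plunger was pressed to the firm second stop (about 19 N) and sprang back up, and the plate, lid and other items I could see were undisturbed.

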